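# Feed one wheel blank and nudge it onto the glue-up sheet

### The job

Press the plunger of the blank feeder all the way down once, so that a single wooden disc comes out of its slot, and let the plunger come back up. Then push that disc along the bench top with the fingertips until it lies flat and wholly on the square grey sheet at the side, and leave it at rest there. Nothing is to be gripped or lifted; the other two discs stay in the feeder, and the tin, the turned pawn and the gouge stay where they are.

Things in the scene. Friction and masses are not known exactly. Their poses are not given: they have to be found in the camera images.
- feeder: Fixed disc feeder. Origin on the bench under the centre of the disc stack; z up; -x is the way the disc comes out, +x leads to the plunger. Plywood magazine 57 mm square, 52 mm high, open above, with three discs; slot 18 mm high at bench level in its -x face. Behind it (x 29 to 115 mm, 59 mm wide) a grey block 45 mm high carries the plunger at x = 65 mm.
- plunger_top (a point): Centre of the top of the plunger's black round cap, 34 mm in diameter; 83 mm above the bench at rest. It moves straight down with the plunger.
- plunger (a joint): How far the plunger is pressed, in m: 0 up (rest), 0.028 fully down. Spring return, 2.3 N at the start to 6 N fully down, with some damping. An inner bar pushes the lowest disc out 3 mm per mm of press.
- disc1: Lowest disc in the feeder, the one that comes out: plain wood, 44 mm in diameter, 14 mm thick, about 16 g. Origin: centre of its underside, z up. After a full press its centre is about 81 mm from the feeder's origin along -x (some centimetres more after a fast press), clear of the slot, flat on the bench.
- disc2: The middle disc of the stack, same as the first (origin: centre of its underside). It drops down to the bench inside the magazine when the plunger comes back up; it must stay in the magazine.
- disc3: The top disc of the stack, same as the others (origin: centre of its underside). It must stay in the magazine.
- sheet: Square grey sheet, 120 mm by 120 mm, fixed flush on the bench (under 1 mm, things slide over its edge freely), to the left or right of the feeder's outlet. Origin: its centre at bench level, x and y along its sides.
- tin: Bystander: low round steel tin, 64 mm in diameter, 38 mm high, standing on the other side of the outlet from the sheet. Origin: centre of its underside.
- pawn: Bystander: turned wooden pawn standing upright, 52 mm in diameter at the foot, 92 mm high. Origin: centre of its underside.
- gouge: Bystander: wood-handled tool lying on the bench, 220 mm long along its x axis, about 30 mm thick. Origin: about the middle of its length.

How it is judged:
On the way, in this order (a step that is already met when the one before it is completed fails the run):
1. the plunger is pressed all the way down and the lowest disc has come out of the slot (value of joint plunger above 0.0235 m and x of disc1 in the frame of feeder below -0.06 m), for 0.05 s.
2. the plunger is let back up, with the other two discs still in the magazine (value of joint plunger below 0.003 m and horizontal distance between each of disc2, disc3 and feeder below 0.012 m), for 0.2 s.
3. the disc has been pushed wholly onto the grey sheet (x of disc1 in the frame of sheet between -0.04 and 0.04 m and y of disc1 in the frame of sheet between -0.04 and 0.04 m), for 0.2 s.
At the end, for the whole second after the job is handed in: The first disc lies flat and at rest with its centre within 40 mm of the sheet's centre along each of the sheet's sides (so wholly on it, to 2 mm), the plunger is up (within 3 mm), the other two discs lie in the magazine, and no bystander has moved more than 20 mm (all of step 2 and all of step 3 and height (world z) of disc1 below 0.004 m and angle between disc1's own z axis and vertical below 0.1 rad and linear speed of disc1 below 0.01 m/s and height (world z) of disc2 below 0.008 m and height (world z) of disc3 below 0.022 m and distance of each of tin, pawn, gouge from where it was at the start of the episode below 0.02 m); the robot touches nothing.
It fails at once if the disc that came out is lifted off the bench (by more than 10 mm) or turned on edge (height (world z) of disc1 above 0.01 m or angle between disc1's own z axis and vertical above 0.5 rad).
It fails at once if a second disc leaves the magazine or is lifted (horizontal distance between any of disc2, disc3 and feeder above 0.018 m or height (world z) of disc2 above 0.024 m or height (world z) of disc3 above 0.038 m).
It fails at once if the tin, the pawn or the gouge is moved or lifted by more than 20 mm (distance of any of tin, pawn, gouge from where it was at the start of the episode above 0.02 m).
It also fails if it takes over 64 s, if anything falls off the work surface, if the arm or the gripper's body presses on something with over 40 N, if the wrist force passes 120 N, or if a joint passes its speed limit or range.

### The arm

A 6-joint arm with a two-finger parallel gripper is mounted at the origin on the work surface. World frame = base frame: x ahead of the robot, y to its left, z up, the work surface at z = 0. Lengths are in m, angles in rad, forces in N, time in s.
With the tool pointing down it reaches from about 0.35 to 0.775 m from the base axis. Payload 7.3 kg.
Tool frame: the origin (TCP) lies on the centre line of the jaws, within the pads' length; the fingertips stand robot.nose_length ahead of it and the grasp point (between the pads) is the TCP (robot.nose_length is the distance from the TCP to the fingertips, in m); z points along the fingers, y is the direction in which the jaws open and shut (so a half turn about z gives the same grasp; the last joint's range is limited). The gripper opens to 92 mm and grips with 3 to 60 N. Pads are 19 mm wide; open, the fingers measure 130 mm over their backs; the gripper's body (75 mm by 190 mm) begins 47 mm behind the grasp point.
Start: joints at [-1.368, 0.342, 1.524, -0, 1.275, -0.146], TCP at [0.179, -0.493, 0.246] pointing down, gripper open.
Joint ranges: [-2.53, 2.53], [-0.77, 2.02], [0.04, 2.7], [-1, 4.14], [0.28, 2.66], [-3.11, 3.11]. Speed limits (rad/s): [2.57, 2.57, 3.14, 3.14, 3.14, 3.14].

### API

Orientations are given as [roll, pitch, yaw] about the fixed x, y, z axes, in that order (R = Rz(yaw) Ry(pitch) Rx(roll)).
In Python, from cell import robot, read_camera gives the robot as it stands.
- The arm moves only by the shell command python3 -m crank 'ROWS' [FORCE]. ROWS is JSON, a list of rows, each a list of 7 numbers: the shift along the tool's x, y, z in cm, then the turn, a rotation vector about the tool's x, y, z in degrees, then the opening, from 0 (shut) to 1 (fully open). In form: [[tx, ty, tz, wx, wy, wz, jaw], ...]. A call has 1 to 5 rows; each row is the pose to reach, as a shift and turn from the pose commanded when the call began, along the tool's axes at that moment; what a row does not reach only later rows make up. A row lasts 1/8 s, in which the tool goes at most 62.5 mm and 10.7 degrees, less where a joint would pass 70% of its speed; a pose out of reach is approached as far as the arm can. A call with a gripper value outside its range is refused whole. The fingers move at their own pace and stop on an object; FORCE is the grip in N (left out, the last holds). Time passes only in rows, so rows that repeat a pose let the fingers close. It gives the time, the measured TCP pose, the force and the opening at its end, in the units of the state.
- robot.observe(): the state, without advancing time (a new reading comes with each control period).
- read_camera(name): name is "scene" or "top" or "wrist"; returns a dict with "frame" (384x512x3 uint8, red, green, blue), "intrinsics" (3x3 intrinsics, pixels), "distortion" ([k1, k2, p1, p2, k3] as OpenCV has them; the pictures are not rectified), "R" (3x3) and "t" (3): a world point X has camera coordinates R X + t. Camera axes: x right, y down, z forward; pixel columns grow to the right and rows downward; lengths in m; the calibration is good to about 2 mm. A picture is of the moment at which its call begins. There is no depth.
- robot.hand_in(): hands the job in, once; it reports no verdict.
The state is a dict: "time": time; "qpos": joint angles; "qvel": joint speeds; "joint_efforts": joint torques, N m; "tool_pos": TCP position; "tool_rot": TCP orientation; "contact_force": force on the tool from outside, world axes, zero at the start; "torque": the same for the moment, N m; "opening": finger opening in m.
Only numpy, scipy, OpenCV 4.12 (cv2) and the standard library are available. Lean on these libraries where they do the work, as an engineer would, in place of code of your own. Each camera call takes 0.05 s, during which the arm holds its last target.

## Working session

There is one attempt and no reset: what is moved stays moved. The work goes in short steps, Python scripts to look and compute and a shell command to move; the robot and the scene stay as the last step left them, time stands still between calls to the robot, and variables do not carry over. Pictures are saved under pics/ and viewed, and the job is handed in when it is done.

```bash
ls; mkdir -p pics
python3 - <<'E'
from cell import robot, read_camera
import cv2,numpy as np
print(robot.nose_length, robot.observe())
for n in("scene","top","wrist"):
    c=read_camera(n);cv2.imwrite(f"pics/{n}0.png",c["frame"][:,:,::-1])
    print(n,c["intrinsics"],c["distortion"],c["R"],c["t"])
E
```

```text
pics
0.019 {'time': 0.0, 'qpos': array([-1.36800457e+00,  3.42726850e-01,  1.52502157e+00,  1.10657893e-05,
        1.27541953e+00, -1.45992270e-01]), 'qvel': array([-0.00047667, -0.00016721, -0.00067797,  0.00056717,  0.00148133,
        0.00014608]), 'joint_efforts': array([-5.68769046e-04, -4.31238949e+01, -2.44221997e+01,  7.17423437e-02,
        5.59775520e-02, -1.06449822e-04]), 'tool_pos': array([ 0.17937066, -0.49299679,  0.24504122]), 'tool_rot': array([-3.14003566e+00, -2.39633498e-04,  3.48780606e-01]), 'contact_force': array([-0.35728359, -0.50160955, -0.75850177]), 'torque': array([0.0491094 , 0.03204961, 0.02898946]), 'opening': 0.0918352033400948}
scene [[354.49888215   0.         255.07003631]
 [  0.         354.49888215 191.22468436]
 [  0.           0.           1.        ]] [-0.11174013  0.          0.          0.          0.        ] [[-0.43443212  0.90069199 -0.00476124]
 [ 0.73844661  0.35313942 -0.57444682]
 [-0.51571827 -0.25307408 -0.81852806]] [ 0.25880082 -0.39448936  1.14828138]
top [[419.29099413   0.         259.30241212]
 [  0.         419.29099413 189.47243155]
 [  0.           0.           1.        ]] [-0.1136271  0.         0.         0.         0.       ] [[ 0.01757854 -0.99970705 -0.01663784]
 [-0.99131818 -0.01525755 -0.13059661]
 [ 0.1303045   0.01878909 -0.99129597]] [-0.00664014  0.58421359  0.95333117]
wrist [[266.04854978   0.         254.36034559]
 [  0.         266.04854978 191.11538863]
 [  0.           0.           1.        ]] [-0.06063769  0.          0.          0.          0.        ] [[ 0.34171074 -0.93980407 -0.00144427]
 [-0.90323151 -0.32883681  0.27575204]
 [-0.25962782 -0.09292292 -0.96122772]] [-0.52470364 -0.03458237  0.39044444]
```

View pics/top0.png

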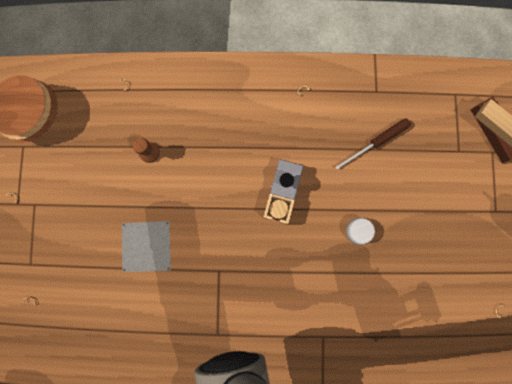

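View pics/scene0.png

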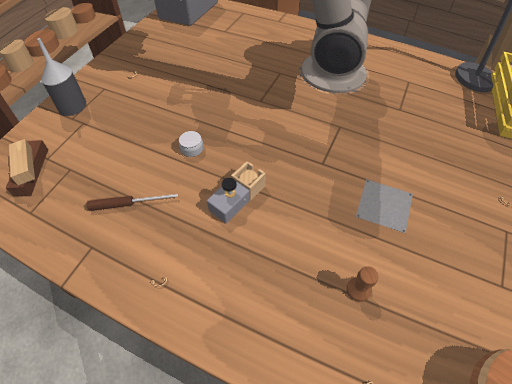

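The top view shows the feeder at (283,190) with the plunger cap at (287,180) and its outlet facing down the image. The sheet is at (146,246), the tin at (361,231), the pawn at (146,150) and the gouge at (375,145). I'll enlarge crops to measure them.

```bash
cat > h.py <<'E'
from cell import robot, read_camera
import cv2,numpy as np
def pix2w(c,u,v,z):
    p=cv2.undistortPoints(np.array([[[u,v]]],float),c["intrinsics"],np.array(c["distortion"]))[0,0]
    R=np.array(c["R"]);t=np.array(c["t"])
    d=R.T@np.array([p[0],p[1],1]);o=-R.T@t
    return o+d*(z-o[2])/d[2]
def crop(c,u0,u1,v0,v1,s,name):
    im=cv2.resize(c["frame"][v0:v1,u0:u1,::-1],None,fx=s,fy=s,interpolation=cv2.INTER_CUBIC)
    for k in range((u0+9)//10*10,u1,10): cv2.line(im,((k-u0)*s,0),((k-u0)*s,6),(0,255,0),1);cv2.putText(im,str(k),((k-u0)*s,16),0,.35,(0,255,0))
    for k in range((v0+9)//10*10,v1,10): cv2.line(im,(0,(k-v0)*s),(6,(k-v0)*s),(0,255,0),1);cv2.putText(im,str(k),(8,(k-v0)*s),0,.35,(0,255,0))
    cv2.imwrite("pics/"+name,im)
E
python3 - <<'E'
from h import *
c=read_camera("top")
crop(c,255,315,150,230,7,"tf.png"); crop(c,110,180,210,280,7,"ts.png")
c=read_camera("scene")
crop(c,195,275,155,225,8,"sf.png")
E
```

```text
(no output)
```

View pics/tf.png

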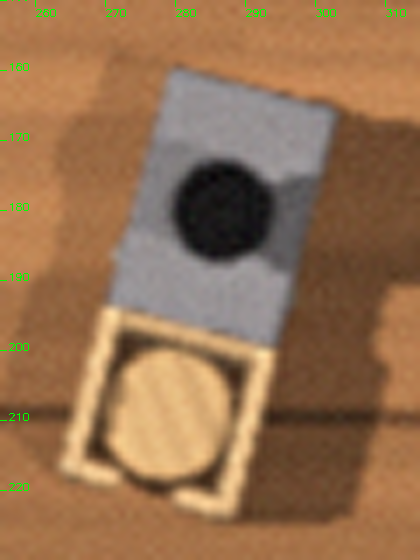

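View pics/ts.png

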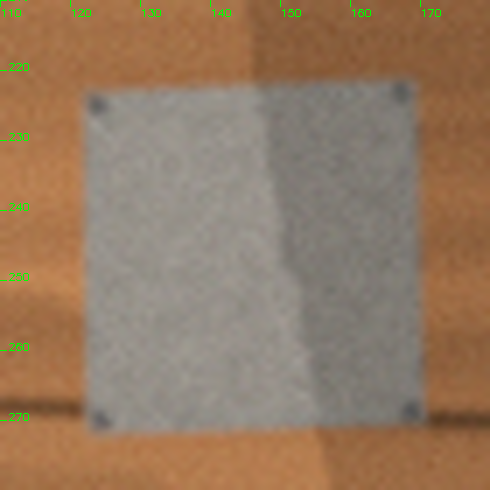

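View pics/sf.png

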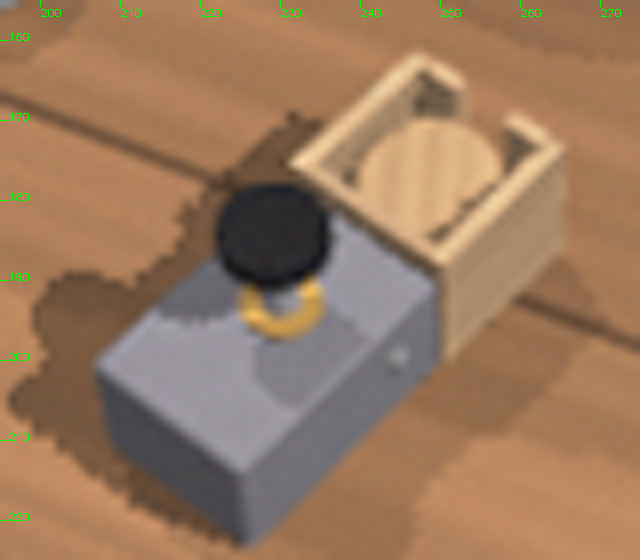

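Run:
```python
from h import *
np.set_printoptions(precision=4,suppress=True)
c=read_camera("top");s=read_camera("scene")
cap=pix2w(c,287,180,.083);print("cap",cap,pix2w(s,229.3,183.5,.083))
M=np.array([pix2w(c,*p,.052) for p in((270.1,194),(294.3,199.7),(288.1,224),(263.9,216.9))]);print(M,M.mean(0))
B=np.array([pix2w(c,*p,.045) for p in((280,159.7),(303.1,165.4))]);print(B)
d=B.mean(0)-M.mean(0);print("yaw +x",np.degrees(np.arctan2(d[1],d[0])),np.hypot(*d[:2]))
d=cap-M.mean(0);print("yaw cap",np.degrees(np.arctan2(d[1],d[0])),np.hypot(*d[:2]))
S=np.array([pix2w(c,*p,0) for p in((122.4,223.4),(169,221.7),(170.6,270.6),(123.1,271.7))]);print(S,S.mean(0),np.linalg.norm(np.diff(S,axis=0),axis=1))
print("tin",pix2w(c,361,231,.038),"pawn",pix2w(c,148,152,.03),pix2w(s,362,290,.0),"gouge tip",pix2w(c,337,167,0.01),pix2w(c,411,122,.015))
```

```text
cap [ 0.6009 -0.0601  0.083 ] [ 0.6038 -0.059   0.083 ]
[[ 0.5722 -0.0226  0.052 ]
 [ 0.5597 -0.079   0.052 ]
 [ 0.5031 -0.0651  0.052 ]
 [ 0.5186 -0.009   0.052 ]] [ 0.5384 -0.0439  0.052 ]
[[ 0.6553 -0.045   0.045 ]
 [ 0.6424 -0.0998  0.045 ]]
yaw +x -14.436017345296362 0.11403035140270044
yaw cap -14.539978734299769 0.06459225333336627
[[0.4993 0.3413 0.    ]
 [0.506  0.2241 0.    ]
 [0.3874 0.2155 0.    ]
 [0.3811 0.3336 0.    ]] [0.4435 0.2786 0.    ] [0.1174 0.1189 0.1183]
tin [ 0.4898 -0.2371  0.038 ] pawn [0.6736 0.2771 0.03  ] [0.6765 0.2872 0.    ] gouge tip [ 0.6465 -0.1861  0.01  ] [ 0.7636 -0.3736  0.015 ]
```

```bash
cat >> h.py <<'E'
def goto(p,yaw):
    from scipy.spatial.transform import Rotation as Ro
    o=robot.observe();R=Ro.from_euler("xyz",o["tool_rot"]);G=Ro.from_euler("xyz",[np.pi,0,np.radians(yaw)])
    print("t",o["time"],"pos",np.round(o["tool_pos"],4),"F",np.round(o["contact_force"],1),"shift cm",np.round(R.inv().apply(np.array(p)-o["tool_pos"])*100,2),"turn",np.round((R.inv()*G).as_rotvec(degrees=True),2),"q",np.round(o["qpos"],2))
E
python3 -m crank '[[27,-13,0,0,0,-45,0],[27,-13,0,0,0,-45,0],[27,-13,0,0,0,-45,0],[27,-13,0,0,0,-45,0],[27,-13,0,0,0,-45,0]]'
python3 -c "
from h import *
goto([.6020,-.0598,.132],90)"
```

```text
time: 0.98
tool_pos: [0.3901, -0.2771, 0.2459]
tool_rot: [3.141, 0.0, 1.138]
contact_force: [0.6, -0.9, 0.1]
opening: 0.0462
t 0.975 pos [ 0.3901 -0.2771  0.2459] F [ 0.6 -0.9  0.1] shift cm [28.61 10.11 11.4 ] turn [ 3.00e-02  1.00e-02 -2.48e+01] q [-0.78  0.26  1.65  0.    1.24 -0.35]
```

```bash
python3 -m crank '[[28.6,10.1,4,0,0,-24.8,0],[28.6,10.1,4,0,0,-24.8,0],[28.6,10.1,4,0,0,-24.8,0],[28.6,10.1,4,0,0,-24.8,0],[28.6,10.1,4,0,0,-24.8,0]]'
python3 -c "
from h import *
goto([.6020,-.0598,.132],90)"
```

```text
time: 1.6
tool_pos: [0.6026, -0.0606, 0.2054]
tool_rot: [3.141, 0.0, 1.568]
contact_force: [1.2, -0.9, -0.9]
opening: 0.0012
t 1.6 pos [ 0.6026 -0.0606  0.2054] F [ 1.2 -0.9 -0.9] shift cm [ 0.08 -0.06  7.34] turn [ 0.01  0.01 -0.18] q [-0.23  0.52  1.35 -0.    1.27 -0.22]
```

```bash
python3 -m crank '[[0,0,5,0,0,0,0],[0,0,9,0,0,0,0],[0,0,9.6,0,0,0,0],[0,0,9.6,0,0,0,0]]'
python3 -c "
from h import *
goto([.6020,-.0598,.102],90)
c=read_camera('scene');crop(c,170,290,120,230,6,'sp1.png')"
```

```text
time: 2.1
tool_pos: [0.6017, -0.0628, 0.1106]
tool_rot: [3.141, 0.0, 1.567]
contact_force: [0.2, -0.1, 0.9]
opening: 0.0004
t 2.1 pos [ 0.6017 -0.0628  0.1106] F [ 0.2 -0.1  0.9] shift cm [0.3  0.02 0.86] turn [ 0.05  0.02 -0.23] q [-0.23  0.61  1.47 -0.    1.06 -0.23]
```

View pics/sp1.png

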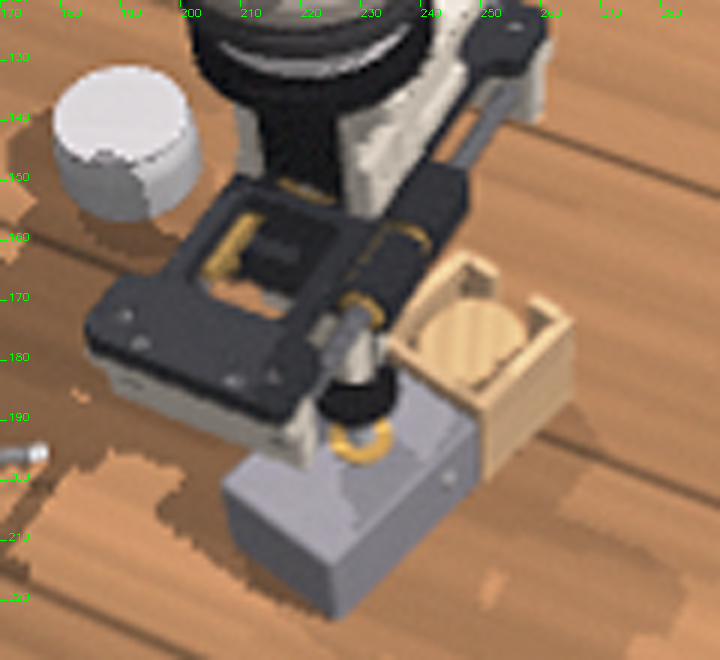

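```bash
python3 -m crank '[[0.3,0,0.5,0,0,0,0],[0.3,0,0.8,0,0,0,0],[0.3,0,1.0,0,0,0,0],[0.3,0,1.2,0,0,0,0],[0.3,0,1.4,0,0,0,0]]'
python3 -c "
from h import *
goto([.6020,-.0598,.074],90)"
```

```text
time: 2.78
tool_pos: [0.6016, -0.0594, 0.0961]
tool_rot: [3.141, 0.0, 1.567]
contact_force: [0.3, 1.7, 3.7]
opening: 0.0003
t 2.775 pos [ 0.6016 -0.0594  0.0961] F [0.3 1.7 3.7] shift cm [-0.03  0.04  2.21] turn [ 0.06  0.01 -0.21] q [-0.23  0.63  1.48  0.    1.03 -0.22]
```

```bash
python3 -m crank '[[0,0,0.3,0,0,0,0],[0,0,0.5,0,0,0,0],[0,0,0.7,0,0,0,0],[0,0,0.9,0,0,0,0],[0,0,1.1,0,0,0,0]]'
python3 -m crank '[[0,0,0.2,0,0,0,0],[0,0,0.4,0,0,0,0],[0,0,0.6,0,0,0,0],[0,0,0.8,0,0,0,0],[0,0,1.0,0,0,0,0]]'
python3 -c "
from h import *
goto([.6020,-.0598,.074],90)
c=read_camera('scene');crop(c,170,290,100,210,6,'sp2.png')
c=read_camera('top');crop(c,220,320,150,250,6,'tp2.png')"
```

```text
time: 3.4
tool_pos: [0.6015, -0.0595, 0.0847]
tool_rot: [3.141, 0.0, 1.567]
contact_force: [0.7, 1.3, 5.9]
opening: 0.0007
time: 4.03
tool_pos: [0.6015, -0.0595, 0.0749]
tool_rot: [3.141, 0.0, 1.567]
contact_force: [1.4, 1.6, 7.2]
opening: 0.0007
t 4.025 pos [ 0.6015 -0.0595  0.0749] F [1.4 1.6 7.2] shift cm [-0.03  0.05  0.09] turn [ 0.05  0.01 -0.21] q [-0.23  0.66  1.5   0.    0.98 -0.22]
```

View pics/sp2.png

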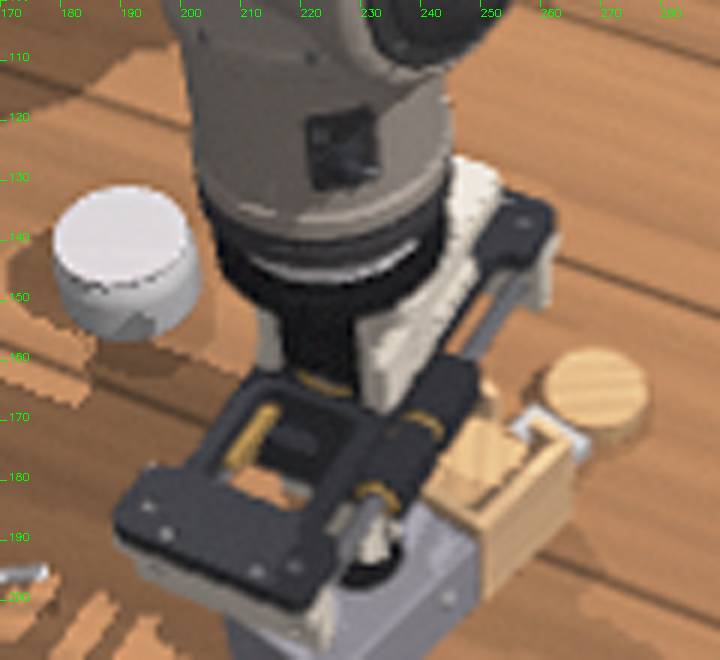

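View pics/tp2.png

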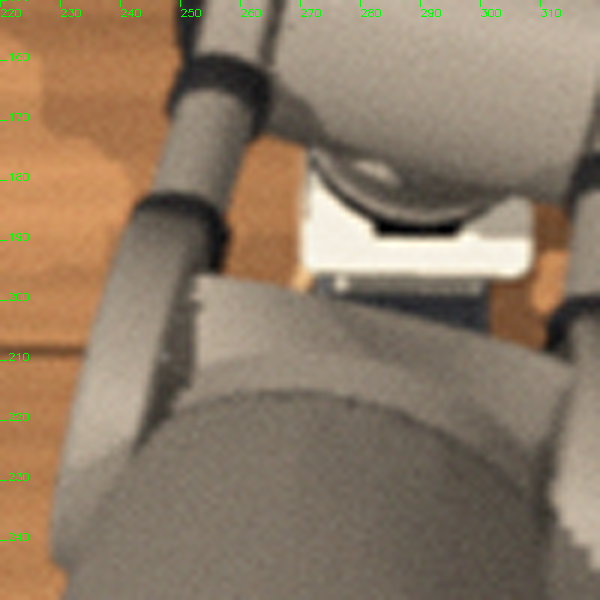

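The disc is out at scene pixel (268,163), with the pusher bar tip behind it. I'll press the last millimetre, hold, then let the plunger up slowly.

```bash
python3 -m crank '[[0,0,0.15,0,0,0,0],[0,0,0.25,0,0,0,0],[0,0,0.25,0,0,0,0]]'
python3 -m crank '[[0,0,-0.5,0,0,0,0],[0,0,-1.0,0,0,0,0],[0,0,-1.5,0,0,0,0],[0,0,-2,0,0,0,0],[0,0,-2.5,0,0,0,0]]'
python3 -m crank '[[0,0,-0.5,0,0,0,0],[0,0,-2,0,0,0,0],[0,0,-5,0,0,0,0],[0,0,-5,0,0,0,0]]'
python3 -c "
from h import *
goto([.6020,-.0598,.154],93)
c=read_camera('scene');crop(c,170,290,100,210,6,'sp3.png')"
```

```text
time: 4.5
tool_pos: [0.6016, -0.0595, 0.0741]
tool_rot: [3.14, 0.0, 1.567]
contact_force: [-3.4, 2.5, 17.9]
opening: 0.0004
time: 5.12
tool_pos: [0.6009, -0.0596, 0.0972]
tool_rot: [-3.141, 0.0, 1.567]
contact_force: [1.6, -0.3, 1.4]
opening: 0.0004
time: 5.62
tool_pos: [0.6024, -0.0598, 0.1499]
tool_rot: [3.137, 0.001, 1.567]
contact_force: [0.5, -0.0, -0.2]
opening: 0.0004
t 5.625 pos [ 0.6024 -0.0598  0.1499] F [ 0.5 -0.  -0.2] shift cm [-0.   -0.04 -0.41] turn [ 0.26  0.07 -3.21] q [-0.23  0.57  1.43 -0.    1.14 -0.22]
```

View pics/sp3.png

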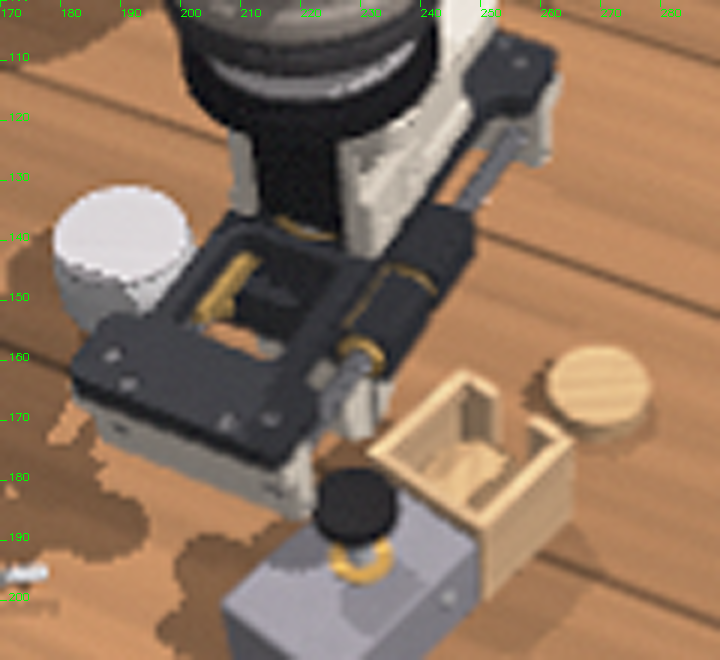

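The plunger is back up and the stack has dropped. The ejected disc's top is centred at scene (269.8,164.5).

```bash
python3 -c "
from h import *
s=read_camera('scene');p=pix2w(s,269.8,164.6,.014);print(p)
d=np.array([.4435,.2786])-p[:2];print(d,np.degrees(np.arctan2(d[1],d[0])))
goto([p[0]+.003,p[1]-.060,.15],93)"
```

```text
[ 0.46364753 -0.02192539  0.014     ]
[-0.02014753  0.30052539] 93.83542779804677
t 5.725 pos [ 0.6009 -0.0595  0.1472] F [-0.6  0.1  0.5] shift cm [ -2.3  -13.42  -0.27] turn [-0.02  0.01 -3.21] q [-0.23  0.57  1.43 -0.    1.14 -0.22]
```

```bash
python3 -m crank '[[-1.2,-14.1,0,0,0,-4,0.26],[-1.2,-14.1,0,0,0,-4,0.26],[-1.2,-14.1,0,0,0,-4,0.26],[-1.2,-14.1,0,0,0,-4,0.26]]'
python3 -m crank '[[0,0,4,0,0,0,0.26],[0,0,8,0,0,0,0.26],[0,0,8.5,0,0,0,0.26],[0,0,8.5,0,0,0,0.26]]'
python3 -c "
from h import *
goto([.460,-.068,.024],94);print(robot.observe()['opening'])
c=read_camera('scene');crop(c,210,310,90,190,6,'sp4.png')
c=read_camera('wrist');cv2.imwrite('pics/w4.png',c['frame'][:,:,::-1])"
```

```text
time: 6.22
tool_pos: [0.4589, -0.0709, 0.1468]
tool_rot: [-3.14, -0.001, 1.636]
contact_force: [0.8, 0.6, 0.6]
opening: 0.0239
time: 6.72
tool_pos: [0.4611, -0.0711, 0.0624]
tool_rot: [3.142, 0.0, 1.637]
contact_force: [-0.0, 0.1, 0.8]
opening: 0.0238
t 6.725 pos [ 0.4611 -0.0711  0.0624] F [-0.   0.1  0.8] shift cm [ 0.31 -0.09  3.84] turn [ 0.   0.  -0.2] q [-0.32  0.48  1.91 -0.    0.75 -0.38]
0.023849989425988836
```

View pics/sp4.png

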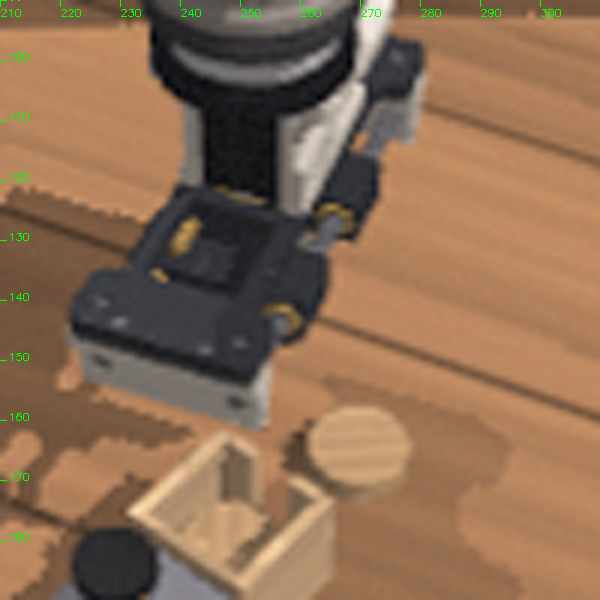

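View pics/w4.png

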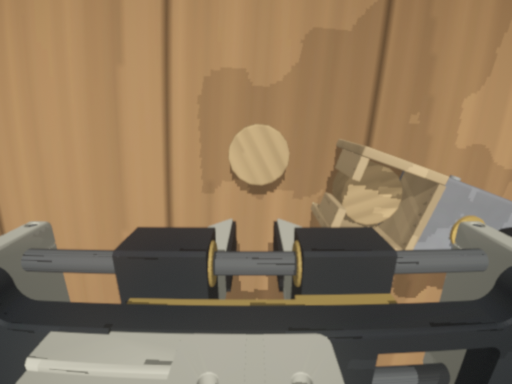

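The wrist view shows the disc at (259,155), centred ahead of the fingers (gap centre u≈255), and the magazine is clear to the right. I'll lower the fingers behind the disc.

```bash
python3 -m crank '[[0,0,1,0,0,0,0.26],[0,0,2,0,0,0,0.26],[0,0,3,0,0,0,0.26],[0,0,3.8,0,0,0,0.26],[0,0,3.8,0,0,0,0.26]]'
python3 -c "
from h import *
goto([.460,-.060,.024],94)
c=read_camera('scene');crop(c,210,310,90,190,6,'sp5.png')"
```

```text
time: 7.45
tool_pos: [0.4597, -0.0708, 0.0234]
tool_rot: [-3.14, -0.001, 1.637]
contact_force: [0.1, -0.2, 0.9]
opening: 0.0236
t 7.45 pos [ 0.4597 -0.0708  0.0234] F [ 0.1 -0.2  0.9] shift cm [ 1.08  0.1  -0.06] turn [-0.09 -0.03 -0.22] q [-0.32  0.56  1.94 -0.    0.65 -0.38]
```

View pics/sp5.png

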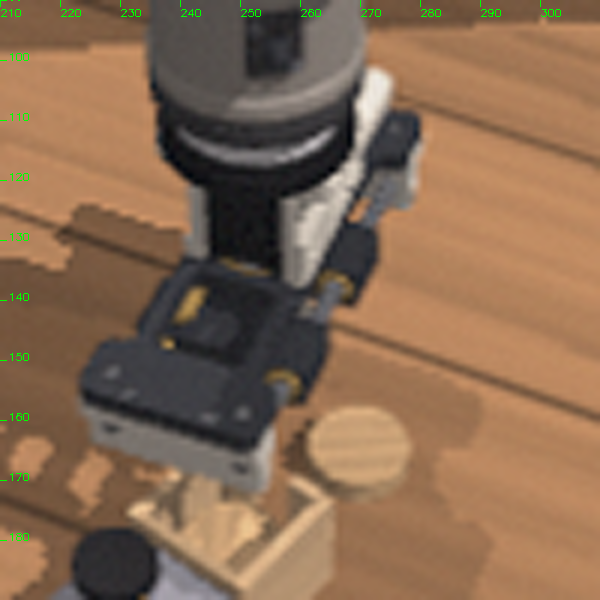

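```bash
python3 -m crank '[[0.7,0,0,0,0,0,0.26],[1.4,0,0,0,0,0,0.26],[2.1,0.1,0,0,0,0,0.26],[3,0.1,0,0,0,0,0.26],[4,0.1,0,0,0,0,0.26]]'
python3 -c "
from h import *
goto([.445,.2506,.024],94)
c=read_camera('scene');crop(c,210,310,90,190,6,'sp6.png')
c=read_camera('wrist');cv2.imwrite('pics/w6.png',c['frame'][:,:,::-1])"
```

```text
time: 8.12
tool_pos: [0.4585, -0.0303, 0.0243]
tool_rot: [3.141, 0.0, 1.637]
contact_force: [0.0, -0.1, 0.3]
opening: 0.0242
t 8.125 pos [ 0.4585 -0.0303  0.0243] F [ 0.  -0.1  0.3] shift cm [2.812e+01 5.100e-01 2.000e-02] turn [ 0.01  0.01 -0.21] q [-0.23  0.55  1.95 -0.    0.64 -0.3 ]
```

View pics/w6.png

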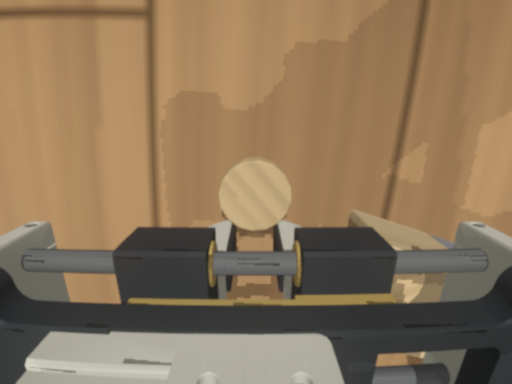

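The disc at (255,193) sits in the cradle of the fingertips. I'll push on at about 0.15 m/s.

```bash
python3 -m crank '[[1.2,0,0,0,0,0,0.26],[2.8,0,0,0,0,0,0.26],[4.6,0.1,0,0,0,0,0.26],[6.4,0.1,0,0,0,0,0.26],[8.2,0.1,0,0,0,0,0.26]]'
python3 -m crank '[[1.8,0,0,0,0,0,0.26],[3.6,0,0,0,0,0,0.26],[5.4,0.1,0,0,0,0,0.26],[7.2,0.1,0,0,0,0,0.26],[9,0.1,0,0,0,0,0.26]]'
python3 -c "
from h import *
goto([.445,.2506,.024],94)
c=read_camera('wrist');cv2.imwrite('pics/w7.png',c['frame'][:,:,::-1])"
```

```text
time: 8.85
tool_pos: [0.4538, 0.0522, 0.0242]
tool_rot: [-3.141, 0.0, 1.637]
contact_force: [1.1, -0.2, -0.1]
opening: 0.0237
time: 9.48
tool_pos: [0.4487, 0.1421, 0.0242]
tool_rot: [-3.141, 0.0, 1.637]
contact_force: [0.3, 0.2, 0.3]
opening: 0.0242
t 9.475 pos [0.4487 0.1421 0.0242] F [0.3 0.2 0.3] shift cm [10.85  0.35  0.02] turn [-0.01  0.   -0.2 ] q [ 0.14  0.56  1.92 -0.    0.66  0.08]
```

View pics/w7.png

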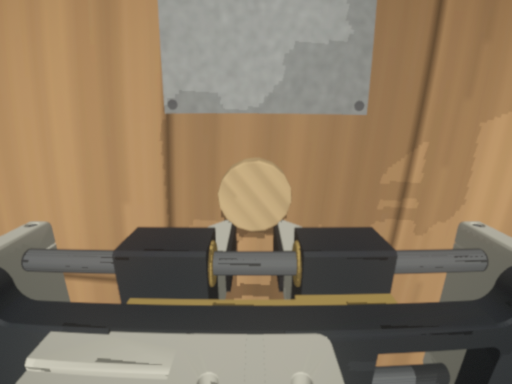

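The disc is still nested at (255,193), and the sheet's near edge is straight ahead at v≈113. I'll push the remaining 10.8 cm and slow down at the end.

```bash
python3 -m crank '[[1.8,0.1,0,0,0,0,0.26],[3.6,0.2,0,0,0,0,0.26],[5.2,0.3,0,0,0,0,0.26],[6.6,0.4,0,0,0,0,0.26],[7.8,0.4,0,0,0,0,0.26]]'
python3 -m crank '[[1,0,0,0,0,0,0.26],[1.8,0,0,0,0,0,0.26],[2.4,0,0,0,0,0,0.26],[2.8,0,0,0,0,0,0.26],[3.0,0,0,0,0,0,0.26]]'
python3 -c "
from h import *
goto([.445,.2506,.024],94)
c=read_camera('wrist');cv2.imwrite('pics/w8.png',c['frame'][:,:,::-1])"
```

```text
time: 10.15
tool_pos: [0.448, 0.2197, 0.0241]
tool_rot: [-3.142, 0.0, 1.637]
contact_force: [0.1, -0.2, 1.0]
opening: 0.0233
time: 10.78
tool_pos: [0.4461, 0.2489, 0.0242]
tool_rot: [3.142, 0.0, 1.637]
contact_force: [-0.1, -1.2, 0.2]
opening: 0.0242
t 10.775 pos [0.4461 0.2489 0.0242] F [-0.1 -1.2  0.2] shift cm [ 0.18 -0.1   0.02] turn [ 0.    0.01 -0.22] q [ 0.36  0.61  1.81 -0.    0.72  0.29]
```

View pics/w8.png

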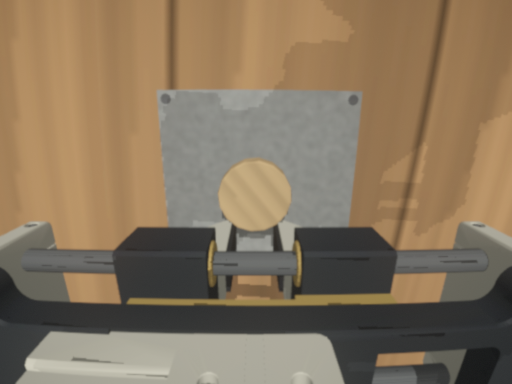

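The disc is on the sheet near its centre. I'll back off along the push line, then lift well clear.

```bash
python3 -m crank '[[-0.5,0,0,0,0,0,0.26],[-1.5,0,0,0,0,0,0.26],[-3,0,0,0,0,0,0.26],[-4,0,-3,0,0,0,0.26],[-4,0,-8,0,0,0,0.26]]'
python3 -m crank '[[-6,0,-4,0,0,0,0.26],[-12,0,-8,0,0,0,0.26],[-18,-2,-10,0,0,0,0.26],[-20,-4,-10,0,0,0,0.26],[-20,-4,-10,0,0,0,0.26]]'
python3 -c "
from h import *
c=read_camera('top');cv2.imwrite('pics/t9.png',c['frame'][:,:,::-1]);crop(c,110,180,210,280,7,'t9s.png')
c=read_camera('scene');cv2.imwrite('pics/s9.png',c['frame'][:,:,::-1]);crop(c,340,430,160,240,7,'s9s.png')"
```

```text
time: 11.45
tool_pos: [0.4477, 0.2068, 0.1037]
tool_rot: [-3.137, 0.001, 1.635]
contact_force: [0.8, 1.1, 0.8]
opening: 0.0239
time: 12.08
tool_pos: [0.4209, 0.0038, 0.2049]
tool_rot: [3.141, 0.001, 1.632]
contact_force: [0.1, 0.9, 0.1]
opening: 0.0242
```

View pics/t9.png

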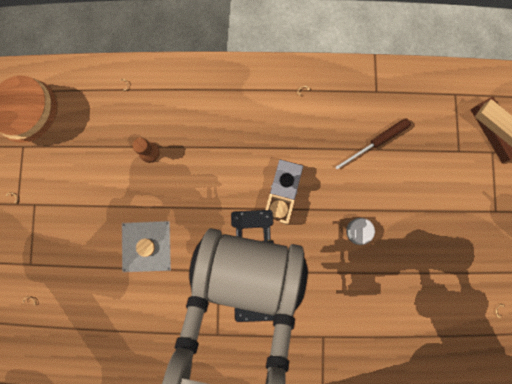

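View pics/t9s.png

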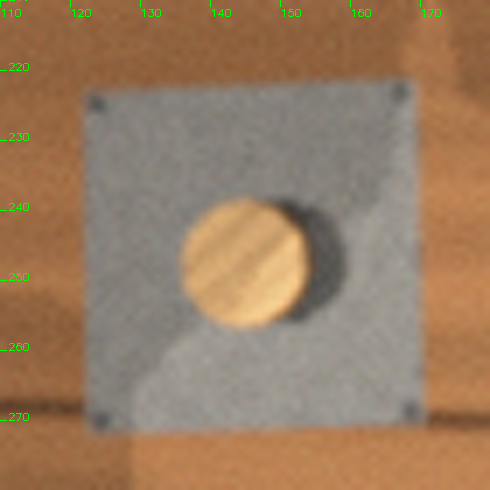

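View pics/s9.png

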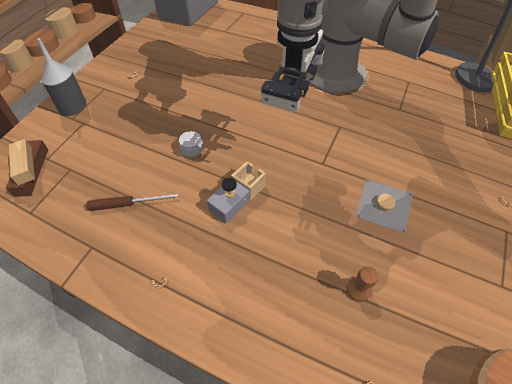

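The disc lies flat at top pixel (145,248), and the sheet centre is at (146,247), so it is within a few mm. The cap, tin, pawn and gouge are at their original pixels.

```bash
python3 -m crank '[[0,0,0,0,0,0,0.26],[0,0,0,0,0,0,0.26],[0,0,0,0,0,0,0.26]]'; python3 -c "
from h import *
c=read_camera('top');print(pix2w(c,145,248,.014))
print(robot.hand_in())"
```

```text
time: 12.55
tool_pos: [0.4221, 0.0073, 0.2039]
tool_rot: [-3.141, -0.0, 1.638]
contact_force: [-0.7, 0.3, -0.5]
opening: 0.0241
[0.4405655  0.27713391 0.014     ]
the job is handed in; nothing more can be done
None
```

I pressed the plunger slowly to its stop with the closed fingertips and let it back up. One disc came out. I then pushed it across the bench, cradled between the slightly opened fingertips, onto the grey sheet, backed off, lifted clear and handed in at about 12.6 s.

- **Disc:** in the last top picture its centre measured (0.441, 0.277) m. The sheet's centre is at about (0.4435, 0.2786) m, so the disc is about 3 mm off and lies flat.
- **Feeder:** the plunger cap was back at its rest pixel. The remaining discs showed inside the magazine.
- **Bystanders:** the tin, pawn and gouge were at their starting pixels.
- **Arm:** it was well clear, with about 1 N or less on the force reading. The highest force I read was 18 N, pressing the plunger against its stop.

The only disagreement was about 3 mm between the two cameras on the plunger cap, close to the stated calibration error. No check failed.

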